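Turn over the reagent cartridge and bring its port under the needle

ROBOT

A 6-joint arm with a two-finger parallel gripper is mounted at the origin on the work surface. World frame = base frame: x ahead of the robot, y to its left, z up, the work surface at z = 0. Lengths are in m, angles in degrees, forces in N, time in s.
With the tool pointing down it reaches from about 0.2 to 0.875 m from the base axis. Payload 3.4 kg.
Tool frame: the origin (TCP) lies on the mounting face of the last link; the fingertips stand 199 mm ahead of it and the grasp point (between the pads) lies 180 mm ahead of it; x points along the fingers, y is the direction in which the jaws open and shut, and the axes are right-handed (so a half turn about x gives the same grasp; the last joint's range is limited). The gripper opens to 94 mm and grips with 3 to 60 N. Pads are 16 mm wide; open, the fingers measure 119 mm over their backs; the gripper's body (75 mm by 177 mm) begins 78 mm behind the grasp point.
Start: joints at [-71.047, 15.808, 86.224, -0, 77.962, -6.933], TCP at [0.251, -0.517, 0.405] pointing down, gripper open.
Joint ranges: [-165.64, 165.64], [-43.16, 119.46], [12.63, 154.43], [-67.54, 247.53], [6.08, 155.33], [-154.97, 154.97]. Speed limits (degrees/s): [147.25, 147.25, 180, 180, 180, 180].

INTERFACE

Orientations are given as a 3x3 rotation matrix whose columns are the frame's x, y, z axes.
In Python, from workcell import manip gives the robot as it stands.
- The arm moves only by the shell command python3 -m inch 'ROWS' [FORCE]. ROWS is JSON, a list that holds one entry, the list of rows, each a list of 7 numbers: the shift along the tool's x, y, z in units of 25 mm (1.0 is 25 mm), then the turn, a rotation vector about the tool's x, y, z in degrees, then the gripper's target within -1 to 1 (fully open at 1, half-way at 0, shut at -1). In form: [[[tx, ty, tz, ax, ay, az, hand], ...]]. A call has exactly 5 rows; each row shifts and turns the pose as measured when the row begins, along the tool's axes as they then stand; what a row does not reach is not made up. A row lasts 1/12 s, in which the tool goes at most 41.7 mm and 7.16 degrees, less where a joint would pass 70% of its speed; a pose out of reach is approached as far as the arm can. A call is refused whole if a number of a shift passes 1 or a number of a turn 7.16, either way. A call with a gripper value outside its range is refused whole. The fingers move at their own pace and stop on an object; FORCE is the grip in N (left out, the last holds). Time passes only in rows, so rows that do not move let the fingers close, or fill a call up. It gives the time, the measured TCP pose, the force and the opening at its end, in the units of the state.
- manip.sense(): the state, without advancing time (a new reading comes with each control period).
- manip.camera(name): name is "scene" or "top" or "wrist"; returns a dict with "image" (400x640x3 uint8, blue, green, red), "z_map" (400x640 float32, m along the optical axis (not along the pixel's ray), 0 where there is no reading), "mtx" (3x3 intrinsics, pixels), "extrinsics" (4x4, takes a point from world to camera coordinates). Camera axes: x right, y up, looking along -z (the intrinsics and any distortion apply to the point x, -y, -z); pixel columns grow to the right and rows downward; lengths in m; the calibration is good to about 2 mm. The wrist camera is an equidistant fisheye: a pixel r from the principal point sees the ray r / f radians off the axis. A picture is of the moment at which its call begins.
- manip.hand_in(): hands the job in, once; it reports no verdict.
The state is a dict: "clock": time; "qpos": joint angles; "qvel": joint speeds; "tau": joint torques, N m; "tcp_pos": TCP position; "ee_rot": TCP orientation; "contact_force": force on the tool from outside, world axes, zero at the start; "wrist_torque": the same for the moment, N m; "finger_gap": finger opening in m.
Only numpy, scipy, OpenCV 4.12 (cv2) and the standard library are available. Lean on these libraries where they do the work, as an engineer would, in place of code of your own. Each camera call takes 0.05 s, during which the arm holds its last target. There are 200 camera calls.

TASK

One of the two reagent cartridges on the bench is lying upside down, with its dark grey base on top. Turn it right way up, set it gently and flat inside the blue rim of the sliding tray, then slide the tray so that the cartridge's red port sits right under the tip of the fixed needle, and let go. Do not touch the needle, and leave the other cartridge, the bottle and the pen cup where they are.

Things in the scene. Friction and masses are not known exactly. Their poses are not given: they have to be found in the camera images.
- cartridge_center (a point): Centre (and centre of mass) of the upside-down cartridge: a rigid white plastic box, 120 mm long (x), 52 wide (y), 44 high (z), 0.13 to 0.25 kg, smooth parallel sides, dark grey base (lowest 9 mm). Its z points out of its top face (foil and red port), so it points down at the start; x points to the port end, whose end face has a red square. It also stands steadily on either end.
- cartridge_port (a point): Centre of the red port, 16 mm across, flush in the top face of that cartridge: 34 mm from its centre along its x axis and 22 mm along its z axis. Same axes as the cartridge.
- spare_center (a point): Centre of the other cartridge, same size and looks, already right way up with foil and red port on top; leave it alone.
- nest (a point): Centre of the flat floor of the sliding tray, 32 mm above the bench, inside a blue rim 6 mm high and 4 mm thick. z up, y along the tray's slide. Inside, the nest is 128 mm (y) by 58 mm (x): the cartridge lies lengthwise along y, port end either way.
- station: Fixed white base of the tray, 100 mm (x) by 470 mm (y); origin on the bench under the middle of the tray's path, axes as the nest's. A column 36 x 50 mm, 227 mm tall, stands centred 82 mm to +x of the needle; its arm passes over the needle from 190 mm above the bench up, and a dark needle holder 20 mm across hangs down to 142 mm.
- tray (a joint): How far the tray has slid along the nest's +y direction, in m: 0 to 0.24. It starts near 0 and the needle lies towards greater values (0.18 brings the nest's centre under the needle). Stiff: about 2 N moves it and it stays where it is left.
- knob (a point): Grip point on the tray's upright black knob, 20 mm in diameter and 45 mm tall from the tray's plate (32 to 77 mm above the bench); this point is on its axis, 15 mm below its top and 110 mm from the nest's centre along -y. The knob pushes and pulls the tray.
- needle_tip (a point): Lower end of the fixed vertical steel needle (5 mm thick), 92 mm above the bench: 16 mm above the top of a cartridge lying in the tray, 60 mm above the nest's floor. It hangs over the centre line of the tray's path. Do not touch.
- bottle: Amber reagent bottle, 60 mm across and 150 mm tall; origin at the centre of its underside, z up. Leave it alone.
- pencup: White cup of pens, 76 mm across, 90 mm tall, pens to 140 mm; origin at the centre of its underside, z up. Leave it alone.
There are look-alikes about, which are no part of the job. What is shaped like the part that bears cartridge_center but turquoise or yellow is not meant.

How it is judged:
By the outcome, as a careful person would: the job done as asked, in the order asked, and still so for the second after the job is handed in, with the robot touching nothing.
It also fails if it takes over 72 s, if anything falls off the work surface, if the arm or the gripper's body presses on something with over 40 N, if the wrist force passes 120 N, or if a joint passes its speed limit or range.

## Working session

There is one attempt and no reset: what is moved stays moved. The work goes in short steps, Python scripts to look and compute and a shell command to move; the robot and the scene stay as the last step left them, time stands still between calls to the robot, and variables do not carry over. Pictures are saved under pics/ and viewed, about 8 in all and at most 12, crops included, and the job is handed in when it is done.

```bash
mkdir -p pics; ls
python3 - <<'E'
from workcell import manip
import cv2,numpy as np
s=manip.sense(); print({k:np.round(v,3).tolist() for k,v in s.items()})
a=manip.camera("top"); b=manip.camera("scene")
for n,c in (("top",a),("scene",b)):
    cv2.imwrite(f"pics/{n}1.png",c["image"]); np.savez(f"{n}1.npz",**c); print(np.round(c["extrinsics"],3).tolist(),c["mtx"].tolist())
E
```

```text
pics
{'clock': 0.0, 'qpos': [-71.045, 15.846, 86.295, -0.001, 77.963, -6.934], 'qvel': [0.034, 0.014, -0.01, 0.01, -0.038, 0.009], 'tau': [0.001, -40.458, -23.723, 0.071, 0.035, -0.0], 'tcp_pos': [0.251, -0.517, 0.404], 'ee_rot': [[-0.001, 0.437, -0.9], [0.002, -0.9, -0.437], [-1.0, -0.002, -0.0]], 'contact_force': [-0.196, -0.252, -0.976], 'wrist_torque': [0.016, -0.023, -0.002], 'finger_gap': 0.094}
[[0.011, -1.0, -0.023, 0.004], [0.991, 0.008, 0.132, -0.511], [-0.132, -0.024, 0.991, -1.09], [0.0, 0.0, 0.0, 1.0]] [[447.2493053920792, 0.0, 322.7123755429505], [0.0, 447.2493053920792, 195.18995898304192], [0.0, 0.0, 1.0]]
[[0.338, 0.941, 0.014, -0.174], [-0.589, 0.2, 0.783, 0.239], [0.734, -0.273, 0.622, -1.71], [0.0, 0.0, 0.0, 1.0]] [[466.4844274310844, 0.0, 325.52273589128004], [0.0, 466.4844274310844, 198.88516243735376], [0.0, 0.0, 1.0]]
```

View pics/top1.png

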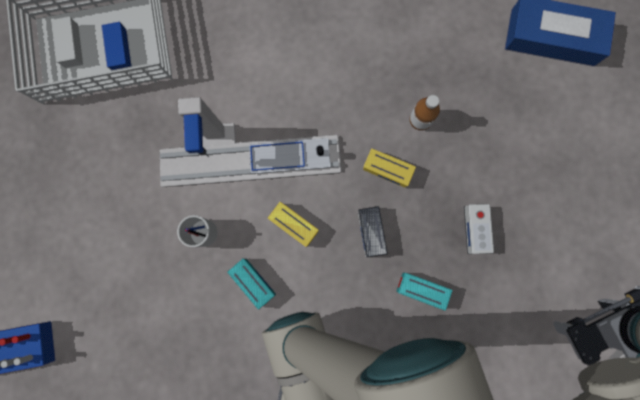

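View pics/scene1.png

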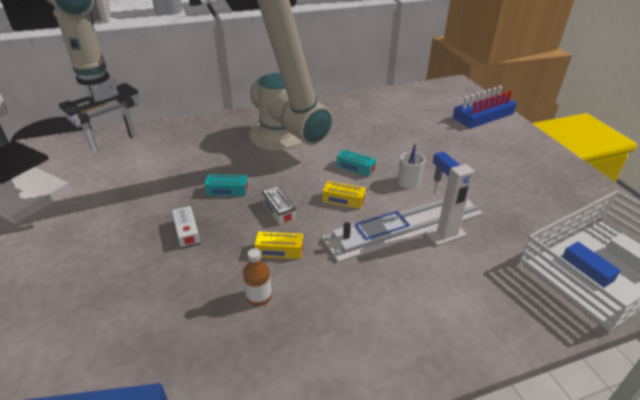

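Top view: the dark-based cartridge is at (372,231). The upright spare with red port is at (480,229), and the turquoise and yellow ones are look-alikes. The tray nest is at (278,156), the knob at (320,151) and the needle arm at (192,135). In the scene view, the dark-topped cartridge at (280,205) has its red end square at (287,217), facing +x.

```bash
cat > h.py <<'E'
import numpy as np,cv2
def cloud(c):
    z=c["z_map"];K=c["mtx"];E=c["extrinsics"]
    v,u=np.indices(z.shape)
    p=np.stack([(u-K[0,2])/K[0,0]*z,-(v-K[1,2])/K[1,1]*z,-z],-1)
    w=(p-E[:3,3])@E[:3,:3]; w[z<=0]=np.nan
    return w
def proj(c,P):
    q=c["extrinsics"][:3,:3]@np.array(P)+c["extrinsics"][:3,3]
    return c["mtx"][0,0]*q[0]/-q[2]+c["mtx"][0,2], c["mtx"][1,1]*-q[1]/-q[2]+c["mtx"][1,2]
def rect(w,m):
    P=w[m]; P=P[~np.isnan(P[:,0])]
    (c,s,a)=cv2.minAreaRect((P[:,:2]*1000).astype(np.float32)); return np.round(c,1),np.round(s,1),round(a,1),np.round(np.median(P[:,2])*1000,1),len(P)
E
python3 - <<'E'
from h import *
for n in("top",):
    c=dict(np.load(f"{n}1.npz")); w=cloud(c); im=c["image"].astype(int)
    hsv=cv2.cvtColor(c["image"],cv2.COLOR_BGR2HSV)
    print("bench z",np.nanmedian(w[300:390:5,120:200:5,2]))
    def box(x0,x1,y0,y1):
        m=np.zeros(w.shape[:2],bool); m[y0:y1,x0:x1]=1; return m
    z=w[...,2]
    print("cart",rect(w,box(350,395,195,265)&(z>.036)&(z<.055)))
    print("spare",rect(w,box(455,505,195,262)&(z>.036)&(z<.055)))
    blue=(hsv[...,1]>110)&(abs(hsv[...,0].astype(int)-112)<15)
    print("rim",rect(w,box(240,312,135,178)&blue))
    print("knob",rect(w,box(305,335,135,165)&(z>.062)&(z<.09)))
    print("station",rect(w,box(155,345,135,190)&(z>.012)&(z<.06)))
    print("column",rect(w,box(150,215,85,160)&(z>.2)&(z<.24)))
    print("bottle",rect(w,box(405,450,85,140)&(z>.03)))
c2=dict(np.load("scene1.npz")); i=c2["image"]
a=cv2.resize(c["image"][195:265,340:410],(400,400),interpolation=2); b=cv2.resize(i[170:240,245:315],(400,400),interpolation=2)
cv2.imwrite("pics/crop1.png",np.hstack([a,b]))
w2=cloud(c2)
for x0,x1,y0,y1 in((270,300,205,230),):
    I=i[y0:y1,x0:x1].astype(int); m=(I[...,2]>I[...,1]+50); print("red",m.sum(),np.nanmedian(w2[y0:y1,x0:x1][m],0))
E
```

```text
bench z -1.3599953616312014e-06
cart (array([ 420.9, -114.3]), array([120.5,  52.8]), 9.8, np.float64(44.1), 1055)
spare (array([ 430.6, -378.5]), array([119.8,  53.8]), 1.9, np.float64(44.2), 1074)
rim (array([610.2, 127.2]), array([ 64. , 130.3]), 5.8, np.float64(37.9), 31)
knob (array([619. ,  17.9]), array([19., 18.]), 43.6, np.float64(75.8), 59)
station (array([614.2, 202.5]), array([122.4, 468. ]), 5.1, np.float64(24.0), 4970)
column (array([637.2, 292. ]), array([115.9,  51.8]), 3.1, np.float64(220.4), 1107)
bottle (array([ 713.7, -242.2]), array([59.2, 54.7]), 52.6, np.float64(101.5), 695)
red 42 [ 0.48221102 -0.10412289  0.01786619]
```

View pics/crop1.png

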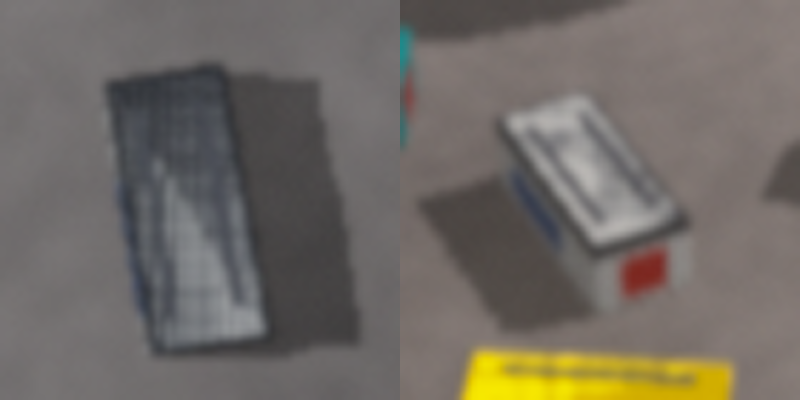

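```bash
cat > plan.py <<'E'
# plan.py gx gy gz phi az : screw motion of the grasp point to a pose (phi = dip below horizontal, az = heading)
import sys,json,numpy as np
from scipy.linalg import logm
from scipy.spatial.transform import Rotation as Ro
from workcell import manip
s=manip.sense(); s={k:np.array(v) for k,v in s.items()}
open("log.jsonl","a").write(json.dumps([s["qpos"].tolist(),s["tcp_pos"].tolist(),s["ee_rot"].tolist()])+"\n")
T=np.eye(4);T[:3,:3]=s["ee_rot"];T[:3,3]=s["tcp_pos"]; x=T[:3,0]; d0=np.cross([0,0,1],T[:3,1])
g=T[:3,3]+.18*x
print("t",s["clock"].round(2),"grasp",g.round(4),"phi",np.degrees(np.arctan2(-x[2],x@d0)).round(1),"az",np.degrees(np.arctan2(d0[1],d0[0])).round(1),"gap",s["finger_gap"].round(4),"F",s["contact_force"].round(1),"q",s["qpos"].round(0))
def pose(gx,gy,gz,phi,az):
    p,a=np.radians([phi,az]); d=np.array([np.cos(a),np.sin(a),0]); z=np.array([0,0,1.])
    X=d*np.cos(p)-z*np.sin(p); Y=np.cross(d,z); M=np.eye(4); M[:3,:3]=np.c_[X,Y,np.cross(X,Y)]; M[:3,3]=np.array([gx,gy,gz])-.18*X; return M
if len(sys.argv)>5:
    D=np.linalg.inv(T)@pose(*map(float,sys.argv[1:6])); L=np.real(logm(D))
    w=np.array([L[2,1],L[0,2],L[1,0]])
    n=int(np.ceil(max(np.abs(np.degrees(w)).max()/7,np.abs(L[:3,3]).max()/.0245,1)))
    from scipy.linalg import expm
    E=expm(L/n); print("n",n,"row",(E[:3,3]/.025).round(3).tolist(),Ro.from_matrix(E[:3,:3]).as_rotvec(degrees=True).round(2).tolist())
E
python3 plan.py .421 -.114 .2 90 9.8
```

```text
t 0.1 grasp [ 0.2509 -0.5169  0.2239] phi 90.0 az 25.9 gap 0.0942 F [-0.1  0.4  0.6] q [-71.  16.  86.  -0.  78.  -7.]
n 14 row [0.069, -0.942, -0.828] [1.15, 0.0, 0.01]
```

```bash
python3 -m inch '[[[0.06,-0.88,-0.77,1.07,0,0,1],[0.06,-0.88,-0.77,1.07,0,0,1],[0.06,-0.88,-0.77,1.07,0,0,1],[0.06,-0.88,-0.77,1.07,0,0,1],[0.06,-0.88,-0.77,1.07,0,0,1]]]' 20; python3 plan.py .421 -.114 .2 90 9.8
python3 -m inch '[[[0.06,-0.88,-0.77,1.07,0,0,1],[0.06,-0.88,-0.77,1.07,0,0,1],[0.06,-0.88,-0.77,1.07,0,0,1],[0.06,-0.88,-0.77,1.07,0,0,1],[0.06,-0.88,-0.77,1.07,0,0,1]]]' ;  python3 plan.py .421 -.114 .18 125 9.8
```

```text
clock: 0.52
tcp_pos: [0.2945, -0.3786, 0.3926]
ee_rot: [[-0.003, 0.339, -0.941], [0.002, -0.941, -0.339], [-1.0, -0.003, 0.002]]
contact_force: [0.2, 0.7, -0.0]
finger_gap: 0.094
t 0.52 grasp [ 0.2939 -0.3782  0.2126] phi 90.1 az 19.8 gap 0.094 F [ 0.2  0.7 -0. ] q [-60.   8.  98.  -0.  74.  10.]
n 10 row [0.051, -0.888, -0.769] [1.0, 0.01, 0.02]
clock: 0.93
tcp_pos: [0.3532, -0.2369, 0.3833]
ee_rot: [[-0.005, 0.242, -0.97], [0.006, -0.97, -0.242], [-1.0, -0.007, 0.004]]
contact_force: [-0.2, -0.3, 0.3]
finger_gap: 0.094
t 0.93 grasp [ 0.3522 -0.2359  0.2033] phi 90.2 az 14.0 gap 0.094 F [-0.2 -0.3  0.3] q [-43.   4. 105.   0.  72.  33.]
n 9 row [0.008, -0.45, -0.918] [0.47, -3.86, -0.1]
```

Tracks well. On to the tilted pre-grasp pose over the cartridge.

```bash
python3 -m inch '[[[0.01,-0.45,-0.92,0.47,-3.86,-0.1,1],[0.01,-0.45,-0.92,0.47,-3.86,-0.1,1],[0.01,-0.45,-0.92,0.47,-3.86,-0.1,1],[0.01,-0.45,-0.92,0.47,-3.86,-0.1,1],[0.01,-0.45,-0.92,0.47,-3.86,-0.1,1]]]' >/dev/null; python3 plan.py .421 -.114 .18 125 9.8
python3 -m inch '[[[0.01,-0.45,-0.92,0.47,-3.86,-0.1,1],[0.01,-0.45,-0.92,0.47,-3.86,-0.1,1],[0.01,-0.45,-0.92,0.47,-3.86,-0.1,1],[0.01,-0.45,-0.92,0.47,-3.86,-0.1,1],[0,0,0,0,0,0,1]]]' >/dev/null;  python3 plan.py .421 -.114 .12 125 9.8
cat > kin.py <<'E'
import json,numpy as np
from scipy.optimize import least_squares
from scipy.spatial.transform import Rotation as Ro
D=[json.loads(l) for l in open("log.jsonl")]
def fk(q,p,s4=1):
    h,a0,L1,L2,o2,off,L3=p; q=np.radians(q)
    r=lambda ax,t:Ro.from_euler(ax,t).as_matrix()
    A=r('z',q[0]); U=A@r('y',q[1]); F=U@r('y',q[2]); W=F@r('x',s4*q[3])@r('y',q[4])@r('x',q[5]+np.pi/2)
    W=W
    return A@[a0,off,h]+U@[0,0,L1]+F@[L2,0,o2]+W@[L3,0,0],W
def fit(s4=1):
    # q3 zero unknown: forearm along F x-axis after -90 deg offset is tested by o2/L2 mix
    f=lambda p:np.concatenate([fk(q,p,s4)[0]-t for q,t,_ in D]+[1e-4*np.array(p)])
    return least_squares(f,[.4,0,.4,.1,.4,.07,.1])
if __name__=="__main__":
    for s in(1,-1):
        o=fit(s); print(s,o.x.round(3),"res",np.abs(o.fun).max().round(5),"rot",max(np.abs(fk(q,o.x,s)[1]-np.array(R)).max() for q,t,R in D).round(4))
E
python3 kin.py
```

```text
t 1.35 grasp [ 0.3893 -0.1602  0.1983] phi 110.2 az 11.4 gap 0.0939 F [ 0.3 -0.8  0. ] q [-22.  14.  96. -11.  87.  58.]
n 4 row [0.008, -0.375, -0.903] [0.39, -3.69, -0.14]
t 1.77 grasp [ 0.4237 -0.101   0.1758] phi 126.5 az 9.9 gap 0.0939 F [ 0.2 -0.6 -0.9] q [-12.  26.  88. -13. 100.  70.]
n 2 row [0.959, 0.262, -0.483] [-0.07, 0.77, -0.15]
1 [ 0.569 -0.029  0.435  0.441  0.679  0.061  0.089] res 0.01419 rot 1.3556
-1 [ 0.453  0.261  0.448  0.456  0.215  0.059 -0.071] res 0.01786 rot 1.3556
```

```bash
cat > kin.py <<'E'
import json,numpy as np
from scipy.optimize import least_squares
from scipy.spatial.transform import Rotation as Ro
D=[json.loads(l) for l in open("log.jsonl")]
r=lambda ax,t:Ro.from_euler(ax,t).as_matrix()
def chain(q,s4,s6):
    q=np.radians(q); A=r('z',q[0]); U=A@r('y',q[1]); F=U@r('y',q[2]); return A,U,F,F@r('z',s4*q[3])@r('y',q[4])@r('z',s6*q[5])
def fk(q,p,s4,s6,C):
    h,a0,L1,L2,o2,off,L3=p; A,U,F,W=chain(q,s4,s6); W=W@C
    return A@[a0,off,h]+U@[0,0,L1]+F@[o2,0,L2]+W@[L3,0,0],W
def fit(s4,s6):
    C=chain(D[0][0],s4,s6)[3].T@np.array(D[0][2])
    f=lambda p:np.concatenate([fk(q,p,s4,s6,C)[0]-t for q,t,_ in D]+[1e-4*np.array(p)])
    return least_squares(f,[.4,0,.4,.4,0,.07,.1]).x,C
if __name__=="__main__":
  for s4 in(1,-1):
    for s6 in(1,-1):
        p,C=fit(s4,s6); e=[fk(q,p,s4,s6,C) for q,_,_ in D]
        print(s4,s6,p.round(3),"res",max(np.abs(a[0]-d[1]).max() for a,d in zip(e,D)).round(5),"rot",max(np.abs(a[1]-np.array(d[2])).max() for a,d in zip(e,D)).round(4))
E
python3 kin.py
```

```text
1 1 [0.137 0.    0.63  0.421 0.06  0.069 0.191] res 0.0 rot 0.0
1 -1 [0.137 0.    0.63  0.421 0.06  0.069 0.191] res 0.0 rot 1.9315
-1 1 [ 0.828  0.249  0.278  0.42   0.792  0.068 -0.168] res 0.01621 rot 0.4363
-1 -1 [ 0.828  0.249  0.278  0.42   0.792  0.068 -0.168] res 0.01621 rot 1.9024
```

```bash
cat > ik.py <<'E'
from kin import *
import sys
p,C=fit(1,1)
lo=np.array([-165,-43,13,-67,6.5,-154.5]);hi=np.array([165,119,154,247,155,154.5])
def pose(gx,gy,gz,phi,az,flip=0):
    f,a=np.radians([phi,az]); d=np.array([np.cos(a),np.sin(a),0]); z=np.array([0,0,1.])
    X=d*np.cos(f)-z*np.sin(f); Y=np.cross(d,z)*(-1 if flip else 1); return np.array([gx,gy,gz])-.18*X,np.c_[X,Y,np.cross(X,Y)]
def ik(P,seeds=()):
    best=None;rng=np.random.default_rng(0);S=[]
    for k in range(25):
        q0=np.array([np.degrees(np.arctan2(P[0][1],P[0][0])),30,90,*rng.uniform(lo[3:],hi[3:])])
        def f(q):
            t,W=fk(q,p,1,1,C); return np.r_[(t-P[0])*10,(W-P[1]).ravel()]
        o=least_squares(f,q0,bounds=(lo,hi),xtol=1e-10)
        if o.cost<1e-6 and not any(np.abs(o.x-s).max()<1 for s in S): S.append(o.x)
    return S
if __name__=="__main__":
  for nm,P in [("g1",(.421,-.114,.03,125,9.8)),("g1b",(.421,-.114,.03,135,9.8)),("stand35",(.421,-.114,.07,35,9.8)),("stand45",(.421,-.114,.07,45,9.8)),("stand35far",(.5,-.05,.07,35,9.8)),
    ("place35",(.610,.127,.06,35,95)),("place45",(.610,.127,.06,45,95)),("place35-",(.610,.127,.06,35,-85)),("place45-",(.610,.127,.06,45,-85))]:
   for fl in(0,1):
    print(nm,fl,[s.round(0).astype(int).tolist() for s in ik(pose(*P,fl))])
E
python3 ik.py
```

```text
g1 0 [[-13, 34, 97, -13, 82, 73]]
g1 1 [[-13, 34, 97, -13, 82, -107]]
g1b 0 [[-12, 40, 92, -15, 91, 74]]
g1b 1 [[-12, 40, 92, -15, 91, -106]]
stand35 0 []
stand35 1 []
stand45 0 [[-62, 13, 149, 89, 42, -63]]
stand45 1 [[-62, 13, 149, 89, 42, 117]]
stand35far 0 []
stand35far 1 []
place35 0 [[-21, 40, 96, 48, 81, -51]]
place35 1 [[-21, 40, 96, 48, 81, 129]]
place45 0 [[-18, 36, 96, 42, 75, -45]]
place45 1 [[-18, 36, 96, 42, 75, 135]]
place35- 0 [[31, 44, 86, -48, 85, -134]]
place35- 1 [[31, 44, 86, -48, 85, 46]]
place45- 0 [[28, 39, 87, -42, 78, -139]]
place45- 1 [[28, 39, 87, -42, 78, 41]]
```

```bash
python3 - <<'E'
from ik import *
for nm,P in [("st35",(.46,-.09,.06,35,95)),("st35b",(.5,-.09,.06,35,95)),("st35 60",(.48,-.09,.06,35,60)),("g2",(.46,-.08,.06,130,95)),("g2b",(.5,-.08,.06,130,95)),("g2c",(.48,-.08,.06,130,60)),("lift",(.5,-.09,.2,80,50)),("pl",(.61,.127,.064,40,95)),("mid",(.56,.0,.2,80,95))]:
    print(nm,[s.round(0).astype(int).tolist() for s in ik(pose(*P))])
c=dict(np.load("top1.npz"));from h import *
w=cloud(c);print(w[225,293],w[167,390],w[231,194])
E
python3 plan.py .421 -.114 .075 125 9.8
python3 - <<'E'
from workcell import manip
import cv2
cv2.imwrite("pics/wrist1.png",manip.camera("wrist")["image"])
E
```

```text
st35 [[-45, 38, 101, 32, 89, -65]]
st35b [[-43, 40, 96, 33, 90, -62]]
st35 60 [[-55, 32, 120, 52, 70, -63]]
g2 [[11, 24, 119, -51, 56, 43]]
g2b [[10, 26, 114, -50, 57, 40]]
g2c [[5, 32, 100, -33, 77, 51]]
lift [[-25, 9, 100, 10, 69, 11]]
pl [[-20, 38, 96, 45, 78, -48]]
mid [[-13, 16, 90, 10, 77, -21]]
[0.43444731 0.08089795 0.04584585] [ 0.58184201 -0.15898564  0.04515292] [0.4144561  0.30897405 0.10069845]
t 1.77 grasp [ 0.4237 -0.101   0.1758] phi 126.5 az 9.9 gap 0.0939 F [ 0.2 -0.6 -0.9] q [-12.  26.  88. -13. 100.  70.]
n 4 row [0.845, 0.13, -0.504] [-0.04, 0.39, -0.08]
```

View pics/wrist1.png

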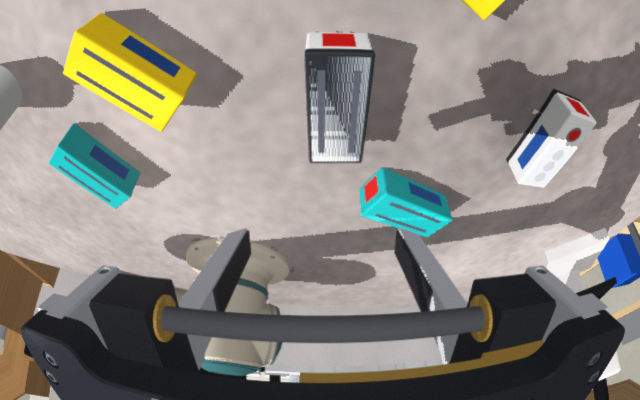

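The wrist view confirms it: base-up cartridge at (340,100) with the red end square at (340,40), clear of its neighbours. Descending.

```bash
python3 -m inch '[[[0.85,0.13,-0.5,0,0.39,-0.08,1],[0.85,0.13,-0.5,0,0.39,-0.08,1],[0.85,0.13,-0.5,0,0.39,-0.08,1],[0.85,0.13,-0.5,0,0.39,-0.08,1],[0,0,0,0,0,0,1]]]' >/dev/null; python3 plan.py .421 -.114 .028 125 9.8
```

```text
t 2.23 grasp [ 0.4192 -0.1194  0.0765] phi 124.2 az 9.7 gap 0.0941 F [-0.2  0.   0.4] q [-14.  31.  95. -13.  86.  71.]
n 2 row [0.77, -0.086, -0.64] [-0.14, -0.38, -0.15]
```

```bash
python3 -m inch '[[[0.39,-0.05,-0.32,0,-0.2,-0.07,1],[0.39,-0.05,-0.32,0,-0.2,-0.07,1],[0.39,-0.05,-0.32,0,-0.2,-0.07,1],[0.36,-0.04,-0.3,0,-0.2,-0.07,1],[0,0,0,0,0,0,1]]]' >/dev/null; python3 plan.py .421 -.114 .028 125 9.8
python3 -m inch '[[[0,0,0,0,0,0,-1],[0,0,0,0,0,0,-1],[0,0,0,0,0,0,-1],[0,0,0,0,0,0,-1],[0,0,0,0,0,0,-1]]]' 20 >/dev/null; python3 plan.py .46 -.09 .2 70 60
```

```text
t 2.65 grasp [ 0.421  -0.1156  0.0294] phi 124.7 az 9.4 gap 0.094 F [-0.1  0.5  0.2] q [-13.  34.  97. -13.  81.  73.]
n 1 row [0.042, -0.055, -0.078] [-0.55, -0.3, -0.07]
t 3.07 grasp [ 0.4221 -0.1154  0.0299] phi 124.7 az 9.5 gap 0.064 F [ 0.3  0.1 -0.6] q [-13.  34.  97. -13.  81.  73.]
n 8 row [-0.861, -0.184, 0.734] [-6.5, 6.39, 0.79]
```

Still closing; then lift straight up.

```bash
python3 -m inch '[[[0,0,0,0,0,0,-1],[0,0,0,0,0,0,-1],[0,0,0,0,0,0,-1],[0,0,0,0,0,0,-1],[0,0,0,0,0,0,-1]]]' 25 >/dev/null; python3 plan.py .421 -.114 .15 125 9.8
python3 -m inch '[[[-0.5,0,0.35,0,0,0,-1],[-0.8,0,0.56,0,0,0,-1],[-0.8,0,0.56,0,0,0,-1],[-0.8,0,0.56,0,0,0,-1],[-0.8,0,0.56,0,0,0,-1]]]' >/dev/null; python3 plan.py .46 -.09 .2 80 50
```

```text
t 3.48 grasp [ 0.4227 -0.1153  0.0305] phi 124.5 az 9.5 gap 0.0523 F [-0.1 -0.8 -0.5] q [-13.  34.  97. -13.  81.  73.]
n 4 row [-0.974, -0.005, 0.678] [-0.13, -0.12, -0.05]
t 3.9 grasp [ 0.4191 -0.1136  0.1419] phi 125.1 az 9.5 gap 0.0517 F [ 0.7  0.3 -1.1] q [-13.  27.  91. -13.  95.  70.]
n 7 row [-0.359, -0.168, 0.602] [-5.8, 6.17, 1.28]
```

```bash
python3 -m inch '[[[-0.36,-0.17,0.6,-5.8,6.17,1.28,-1],[-0.36,-0.17,0.6,-5.8,6.17,1.28,-1],[-0.36,-0.17,0.6,-5.8,6.17,1.28,-1],[-0.36,-0.17,0.6,-5.8,6.17,1.28,-1],[-0.36,-0.17,0.6,-5.8,6.17,1.28,-1]]]' >/dev/null; python3 plan.py .46 -.09 .15 34.6 95
```

```text
t 4.32 grasp [ 0.4443 -0.0999  0.1864] phi 97.9 az 34.2 gap 0.0518 F [-0.7 -0.4 -1.8] q [-18.  12.  98.  -4.  78.  39.]
n 9 row [0.226, 0.436, 0.73] [-6.62, 6.12, -2.49]
```

```bash
python3 -m inch '[[[0.23,0.44,0.73,-6.62,6.12,-2.49,-1],[0.23,0.44,0.73,-6.62,6.12,-2.49,-1],[0.23,0.44,0.73,-6.62,6.12,-2.49,-1],[0.23,0.44,0.73,-6.62,6.12,-2.49,-1],[0.23,0.44,0.73,-6.62,6.12,-2.49,-1]]]' >/dev/null; python3 plan.py .46 -.09 .15 34.6 95
python3 -m inch '[[[0.23,0.44,0.73,-6.62,6.12,-2.49,-1],[0.23,0.44,0.73,-6.62,6.12,-2.49,-1],[0.23,0.44,0.73,-6.62,6.12,-2.49,-1],[0.23,0.44,0.73,-6.62,6.12,-2.49,-1],[0,0,0,0,0,0,-1]]]' >/dev/null; python3 plan.py .46 -.09 .075 34.6 95
```

```text
t 4.73 grasp [ 0.4413 -0.1253  0.1652] phi 71.1 az 60.5 gap 0.0516 F [-0.3  0.5 -1.9] q [-39.  13. 102.  18.  77. -14.]
n 5 row [0.326, 0.481, 0.59] [-6.7, 6.49, -2.72]
t 5.15 grasp [ 0.4497 -0.1421  0.1339] phi 49.3 az 81.8 gap 0.0515 F [ 0.8 -1.  -2.4] q [-48.  26.  99.  27.  88. -47.]
n 4 row [0.8, 0.319, 0.49] [-3.29, 3.48, -1.5]
```

```bash
python3 -m inch '[[[0.75,0.3,0.5,-3.29,3.48,-1.5,-1],[0.75,0.3,0.5,-3.29,3.48,-1.5,-1],[0.7,0.3,0.5,-3.29,3.48,-1.5,-1],[0.3,0.2,0.5,-3,3.3,-1.3,-1],[0,0,0,0,0,0,-1]]]' >/dev/null; python3 plan.py .46 -.09 .075 34.6 95
```

```text
t 5.57 grasp [ 0.4568 -0.1051  0.0842] phi 35.1 az 94.7 gap 0.0518 F [ 0.1  0.3 -2.1] q [-46.  37.  99.  31.  92. -64.]
n 1 row [0.697, 0.186, 0.023] [-0.35, 0.49, -0.06]
```

```bash
python3 -m inch '[[[0.115,0,0.164,0,0.25,0,-1],[0.115,0,0.164,0,0.25,0,-1],[0.115,0,0.164,0,0,0,-1],[0.06,0,0.09,0,0,0,-1],[0,0,0,0,0,0,-1]]]' >/dev/null; python3 plan.py .46 -.09 .06 34.6 95
python3 - <<'E'
from workcell import manip
import cv2,numpy as np
c=manip.camera("scene"); np.savez("scene2.npz",**c)
cv2.imwrite("pics/scene2.png",cv2.resize(c["image"][130:280,200:440],(800,500),interpolation=2))
E
```

```text
t 5.98 grasp [ 0.4567 -0.1038  0.0695] phi 35.3 az 94.6 gap 0.0519 F [ 0.4  0.3 -1.9] q [-46.  38. 100.  31.  90. -64.]
n 1 row [0.659, 0.19, 0.084] [-0.56, 0.68, -0.08]
```

View pics/scene2.png

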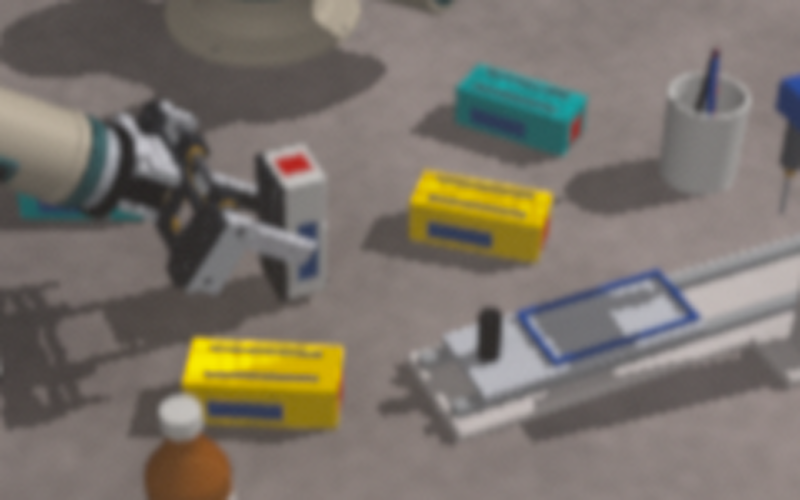

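The enlarged scene shows the cartridge upright in the gripper at (290,215), port end (red square) up and clear of its neighbours. Lowering to contact.

```bash
python3 -m inch '[[[0.07,0,0.1,0,0.5,0,-1],[0.07,0,0.1,0,0.4,0,-1],[0.05,0,0.07,0,0,0,-1],[0,0,0,0,0,0,-1],[0,0,0,0,0,0,-1]]]' |grep force; python3 plan.py
python3 -m inch '[[[0.03,0,0.05,0,0,0,-1],[0.03,0,0.05,0,0,0,-1],[0.03,0,0.05,0,0,0,-1],[0,0,0,0,0,0,-1],[0,0,0,0,0,0,-1]]]' |grep force; python3 plan.py
```

```text
contact_force: [-0.2, 0.9, -2.4]
t 6.45 grasp [ 0.4569 -0.1026  0.0647] phi 34.5 az 94.5 gap 0.052 F [-0.2  0.9 -2.4] q [-47.  39. 100.  31.  90. -65.]
contact_force: [0.4, 1.1, -1.5]
t 6.87 grasp [ 0.4569 -0.103   0.0597] phi 34.5 az 94.5 gap 0.052 F [ 0.4  1.1 -1.5] q [-47.  39. 100.  31.  90. -65.]
```

```bash
python3 -m inch '[[[0.03,0,0.04,0,0,0,-1],[0.02,0,0.03,0,0,0,-1],[0,0,0,0,0,0,-1],[0,0,0,0,0,0,-1],[0,0,0,0,0,0,-1]]]' |grep force; python3 plan.py
```

```text
contact_force: [0.1, -1.5, 0.8]
t 7.28 grasp [ 0.4571 -0.103   0.0586] phi 34.4 az 94.5 gap 0.052 F [ 0.1 -1.5  0.8] q [-47.  39. 100.  31.  90. -65.]
```

```bash
python3 -m inch '[[[0,0,0,0,0,0,-0.2],[0,0,0,0,0,0,0.2],[0,0,0,0,0,0,0.6],[0,0,0,0,0,0,1],[0,0,0,0,0,0,1]]]' |grep gap
python3 -m inch '[[[0,0,0,0,0,0,1],[0,0,0,0,0,0,1],[0,0,0,0,0,0,1],[0,0,0,0,0,0,1],[0,0,0,0,0,0,1]]]' |grep gap
python3 - <<'E'
from workcell import manip
import sys; sys.path.insert(0,'.')
from h import *
c=manip.camera("scene"); np.savez("scene3.npz",**c); w=cloud(c)
cv2.imwrite("pics/scene3.png",cv2.resize(c["image"][130:280,200:440],(800,500),interpolation=2))
c=manip.camera("top"); w=cloud(c); z=w[...,2]
m=(z>.112)&(z<.126)&(abs(w[...,0]-.457)<.06)&(abs(w[...,1]+.09)<.06); print(rect(w,m))
E
python3 plan.py .457 -.21 .12 40 94.5
```

```text
finger_gap: 0.0728
finger_gap: 0.0937
(array([453.6, -93.9]), array([52.1, 43.9]), 4.8, np.float64(120.1), 435)
t 8.22 grasp [ 0.4569 -0.102   0.0592] phi 34.2 az 94.5 gap 0.0941 F [-0.7  0.5 -0.3] q [-47.  39. 100.  31.  90. -65.]
n 6 row [-0.817, -0.061, -0.018] [-0.03, -0.96, 0.03]
```

View pics/scene3.png

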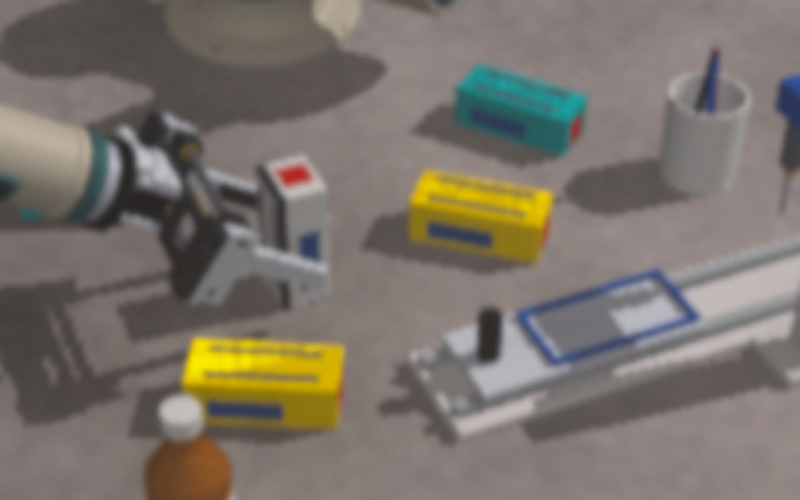

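It stands at (0.4536,-0.0939) with its top at 0.120 and heading 94.8°. In the picture it is upright at (290,230) between the open fingers. Backing out and going over the top.

```bash
python3 -m inch '[[[-0.5,0,0,0,0,0,1],[-0.9,0,0,0,0,0,1],[-0.9,0,0,0,0,0,1],[-0.9,0,0,0,0,0,1],[-0.9,0,0,0,0,0,1]]]' |grep force; python3 plan.py .45 -.12 .26 90 94.8
```

```text
contact_force: [0.1, -1.3, -1.3]
t 8.63 grasp [ 0.4619 -0.1871  0.1196] phi 33.8 az 94.8 gap 0.094 F [ 0.1 -1.3 -1.3] q [-51.  39.  89.  28. 102. -62.]
n 13 row [-0.259, -0.028, -0.956] [-0.03, -4.32, 0.04]
```

```bash
for i in 1; do python3 -m inch '[[[-0.28,-0.03,-0.96,0,-4.4,0.04,1],[-0.28,-0.03,-0.96,0,-4.4,0.04,1],[-0.28,-0.03,-0.96,0,-4.4,0.04,1],[-0.28,-0.03,-0.96,0,-4.4,0.04,1],[-0.28,-0.03,-0.96,0,-4.4,0.04,1]]]' |grep force; done; python3 plan.py .45 -.12 .26 90 94.8
python3 -m inch '[[[-0.28,-0.03,-0.96,0,-4.4,0.04,1],[-0.28,-0.03,-0.96,0,-4.4,0.04,1],[-0.28,-0.03,-0.96,0,-4.4,0.04,1],[-0.28,-0.03,-0.96,0,-4.4,0.04,1],[-0.28,-0.03,-0.96,0,-4.4,0.04,1]]]' |grep force; python3 plan.py .447 -.02 .2 130 94.8
```

```text
contact_force: [0.8, 1.0, -0.2]
t 9.05 grasp [ 0.4603 -0.1936  0.1817] phi 56.8 az 93.9 gap 0.0941 F [ 0.8  1.  -0.2] q [-46.  24.  89.  20.  94. -53.]
n 9 row [-0.214, -0.029, -0.892] [-0.12, -3.69, 0.04]
contact_force: [-0.0, -0.3, 0.4]
t 9.47 grasp [ 0.4558 -0.1672  0.2453] phi 80.2 az 93.3 gap 0.0937 F [-0.  -0.3  0.4] q [-34.  10.  92.   8.  84. -39.]
n 13 row [0.049, -0.001, -0.969] [-0.11, -3.83, 0.04]
```

```bash
python3 -m inch '[[[0.05,0,-0.97,-0.11,-3.83,0.04,1],[0.05,0,-0.97,-0.11,-3.83,0.04,1],[0.05,0,-0.97,-0.11,-3.83,0.04,1],[0.05,0,-0.97,-0.11,-3.83,0.04,1],[0.05,0,-0.97,-0.11,-3.83,0.04,1]]]' |grep force; python3 plan.py 
python3 -m inch '[[[0.05,0,-0.97,-0.11,-3.83,0.04,1],[0.05,0,-0.97,-0.11,-3.83,0.04,1],[0.05,0,-0.97,-0.11,-3.83,0.04,1],[0.05,0,-0.97,-0.11,-3.83,0.04,1],[0.05,0,-0.97,-0.11,-3.83,0.04,1]]]' |grep force; python3 plan.py .447 -.02 .155 130 94.8
```

```text
contact_force: [0.4, 0.6, -1.0]
t 9.88 grasp [ 0.454  -0.1078  0.2538] phi 100.8 az 93.4 gap 0.0936 F [ 0.4  0.6 -1. ] q [-14.   4.  98. -10.  74. -15.]
contact_force: [0.2, -0.4, -0.2]
t 10.3 grasp [ 0.4522 -0.0504  0.2381] phi 121.0 az 93.6 gap 0.0937 F [ 0.2 -0.4 -0.2] q [  9.   7. 104. -33.  73.  17.]
n 5 row [0.412, -0.016, -0.807] [-0.44, -1.81, -0.19]
```

```bash
python3 -m inch '[[[0.41,-0.02,-0.81,-0.44,-1.81,-0.19,1],[0.41,-0.02,-0.81,-0.44,-1.81,-0.19,1],[0.41,-0.02,-0.81,-0.44,-1.81,-0.19,1],[0.41,-0.02,-0.81,-0.44,-1.81,-0.19,1],[0.41,-0.02,-0.81,-0.44,-1.81,-0.19,1]]]' |grep force; python3 plan.py .4528 -.084 .058 130 94.8
```

```text
contact_force: [0.6, 1.1, -0.1]
t 10.72 grasp [ 0.4493 -0.016   0.1583] phi 130.5 az 94.7 gap 0.0939 F [ 0.6  1.1 -0.1] q [ 19.  16. 111. -42.  71.  36.]
n 5 row [0.964, -0.01, -0.091] [-0.11, 0.11, -0.11]
```

```bash
python3 -m inch '[[[0.96,-0.01,-0.09,-0.1,0.1,-0.1,1],[0.96,-0.01,-0.09,-0.1,0.1,-0.1,1],[0.96,-0.01,-0.09,-0.1,0.1,-0.1,1],[0.96,-0.01,-0.09,-0.1,0.1,-0.1,1],[0.5,0,-0.05,0,0,0,1]]]' |grep force; python3 plan.py .4528 -.084 .058 130 94.8
```

```text
contact_force: [0.8, -0.2, 0.2]
t 11.13 grasp [ 0.456  -0.0758  0.0651] phi 130.1 az 94.9 gap 0.0937 F [ 0.8 -0.2  0.2] q [ 12.  23. 119. -50.  56.  43.]
n 1 row [0.42, -0.114, 0.076] [-0.22, 0.14, -0.35]
```

```bash
python3 -m inch '[[[0.35,-0.11,0.08,0,0,-0.3,1],[0.1,0,0,0,0,0,1],[0,0,0,0,0,0,-1],[0,0,0,0,0,0,-1],[0,0,0,0,0,0,-1]]]' 25|grep force; python3 plan.py .4528 -.084 .058 130 94.8
python3 -m inch '[[[0,0,0,0,0,0,-1],[0,0,0,0,0,0,-1],[0,0,0,0,0,0,-1],[0,0,0,0,0,0,-1],[0,0,0,0,0,0,-1]]]' 25|grep force; python3 plan.py 
python3 -m inch '[[[0,0,0,0,0,0,-1],[0,0,0,0,0,0,-1],[0,0,0,0,0,0,-1],[0,0,0,0,0,0,-1],[0,0,0,0,0,0,-1]]]' 25|grep force; python3 plan.py .455 -.06 .2 90 94.8
```

```text
contact_force: [0.7, 0.6, 0.4]
t 11.55 grasp [ 0.4534 -0.0879  0.0582] phi 130.3 az 94.2 gap 0.0778 F [0.7 0.6 0.4] q [ 11.  23. 120. -51.  55.  44.]
n 1 row [-0.094, -0.04, -0.092] [-0.56, 0.25, 0.22]
contact_force: [0.3, 0.2, -1.1]
t 11.97 grasp [ 0.4555 -0.0861  0.0604] phi 130.2 az 94.4 gap 0.0517 F [ 0.3  0.2 -1.1] q [ 11.  23. 119. -51.  55.  44.]
contact_force: [-0.4, -0.2, -0.1]
t 12.38 grasp [ 0.4555 -0.0858  0.0604] phi 130.2 az 94.4 gap 0.0519 F [-0.4 -0.2 -0.1] q [ 11.  23. 120. -51.  55.  44.]
n 7 row [-0.772, 0.02, 0.899] [-0.08, 5.74, -0.05]
```

```bash
python3 -m inch '[[[-0.4,0,0.33,0,0,0,-1],[-0.76,0,0.64,0,0,0,-1],[-0.76,0,0.64,0,0,0,-1],[-0.76,0,0.64,0,0,0,-1],[-0.76,0,0.64,0,0,0,-1]]]' |grep force; python3 plan.py .52 .02 .2 80 94.8
```

```text
contact_force: [0.2, 0.1, -2.5]
t 12.8 grasp [ 0.4497 -0.0852  0.1695] phi 129.9 az 94.3 gap 0.0521 F [ 0.2  0.1 -2.5] q [ 11.  14. 112. -44.  67.  28.]
n 8 row [-0.268, 0.383, 0.345] [-0.05, 6.24, 0.07]
```

```bash
python3 -m inch '[[[-0.27,0.38,0.35,0,6.24,0.07,-1],[-0.27,0.38,0.35,0,6.24,0.07,-1],[-0.27,0.38,0.35,0,6.24,0.07,-1],[-0.27,0.38,0.35,0,6.24,0.07,-1],[-0.27,0.38,0.35,0,6.24,0.07,-1]]]' |grep force; python3 plan.py .6 .08 .19 40 94.8
python3 - <<'E'
import sys; sys.path.insert(0,'.')
from h import *
c=dict(np.load("top1.npz")); w=cloud(c); im=c["image"]
# station axis from plate/base edges and rim
z=w[...,2]; hsv=cv2.cvtColor(im,cv2.COLOR_BGR2HSV)
v,u=np.indices(z.shape); reg=(u>238)&(u<315)&(v>135)&(v<178)
m=reg&(hsv[...,1]>70)&(abs(hsv[...,0].astype(int)-112)<20); print(rect(w,m))
P=w[m]; print(P.min(0),P.max(0))
for lo,hi in((.012,.02),(.02,.03),(.028,.0345),(.035,.045)):
    mm=(z>lo)&(z<hi)&(u>155)&(u<345)&(v>130)&(v<195); print(lo,hi,rect(w,mm))
E
```

```text
contact_force: [-1.2, 0.4, -2.5]
t 13.22 grasp [ 0.491  -0.0093  0.1826] phi 97.4 az 95.0 gap 0.0522 F [-1.2  0.4 -2.5] q [ -4.  10. 101.  -8.  68.  -6.]
n 9 row [0.126, 0.514, 0.438] [0.01, 6.38, 0.02]
(array([612. , 126.1]), array([ 68.3, 135.4]), 5.2, np.float64(37.5), 244)
[nan nan nan] [nan nan nan]
0.012 0.02 (array([619.8, 203. ]), array([133.6, 468. ]), 5.1, np.float64(13.7), 1945)
0.02 0.03 (array([624. , 204.1]), array([117. , 460.1]), 4.6, np.float64(23.8), 1083)
0.028 0.0345 (array([614.1, 152.7]), array([319.7,  98. ]), 88.5, np.float64(31.7), 1750)
0.035 0.045 (array([617.2, 155.6]), array([323. ,  97.3]), 85.5, np.float64(37.1), 387)
```

```bash
python3 -m inch '[[[0.13,0.51,0.44,0,6.4,0,-1],[0.13,0.51,0.44,0,6.4,0,-1],[0.13,0.51,0.44,0,6.4,0,-1],[0.13,0.51,0.44,0,6.4,0,-1],[0.13,0.51,0.44,0,6.4,0,-1]]]' |grep force; python3 plan.py .611 .11 .17 40.1 95
```

```text
contact_force: [0.3, 0.2, -2.4]
t 13.63 grasp [0.5534 0.044  0.1832] phi 64.0 az 95.1 gap 0.0523 F [ 0.3  0.2 -2.4] q [-19.  19.  93.  24.  79. -31.]
n 4 row [0.501, 0.642, 0.327] [0.12, 5.97, -0.09]
```

```bash
python3 -m inch '[[[0.5,0.64,0.33,0.1,5.97,-0.09,-1],[0.5,0.64,0.33,0.1,5.97,-0.09,-1],[0.5,0.64,0.33,0.1,5.97,-0.09,-1],[0.5,0.64,0.33,0.1,5.97,-0.09,-1],[0,0,0,0,0,0,-1]]]' |grep force; python3 plan.py .611 .1265 .12 40.1 95
```

```text
contact_force: [0.2, -0.1, -3.8]
t 14.05 grasp [0.6156 0.105  0.1659] phi 39.1 az 94.6 gap 0.0521 F [ 0.2 -0.1 -3.8] q [-22.  32.  89.  44.  88. -40.]
n 2 row [0.919, -0.041, 0.371] [-0.16, -0.49, -0.12]
```

```bash
python3 -m inch '[[[0.45,-0.05,0.18,-0.1,-0.25,-0.06,-1],[0.45,-0.05,0.18,-0.1,-0.25,-0.06,-1],[0.45,-0.03,0.18,-0.05,-0.2,-0.06,-1],[0.4,-0.03,0.18,0,-0.1,-0.06,-1],[0,0,0,0,0,0,-1]]]' |grep force; python3 plan.py .611 .1265 .12 40.1 95
python3 - <<'E'
from workcell import manip
import sys; sys.path.insert(0,'.')
from h import *
a=manip.camera("wrist")["image"]; c=manip.camera("top"); np.savez("top4.npz",**c); s=manip.camera("scene"); np.savez("scene4.npz",**s)
cv2.imwrite("pics/look4.png",np.vstack([cv2.resize(c["image"][110:200,180:380],(600,270),interpolation=2),cv2.resize(s["image"][150:280,290:490],(600,330),interpolation=2)]))
w=cloud(c); z=w[...,2]
m=(z>.105)&(z<.122)&(abs(w[...,0]-.611)<.06)&(w[...,1]>.04)&(w[...,1]<.22); print(rect(w,m)); P=w[m]
A=np.c_[P[:,:2],np.ones(len(P))]; print(np.linalg.lstsq(A,P[:,2],rcond=None)[0])
E
```

```text
contact_force: [-0.4, 0.4, -1.7]
t 14.47 grasp [0.6057 0.1236 0.1164] phi 40.5 az 95.2 gap 0.0519 F [-0.4  0.4 -1.7] q [-20.  34.  94.  44.  82. -43.]
n 1 row [-0.021, 0.17, -0.123] [-0.19, 0.42, 0.39]
(array([594.9, 119.6]), array([100.6,  76.5]), 73.8, np.float64(116.9), 73)
[ 0.01900925 -0.03471952  0.10957947]
```

View pics/look4.png

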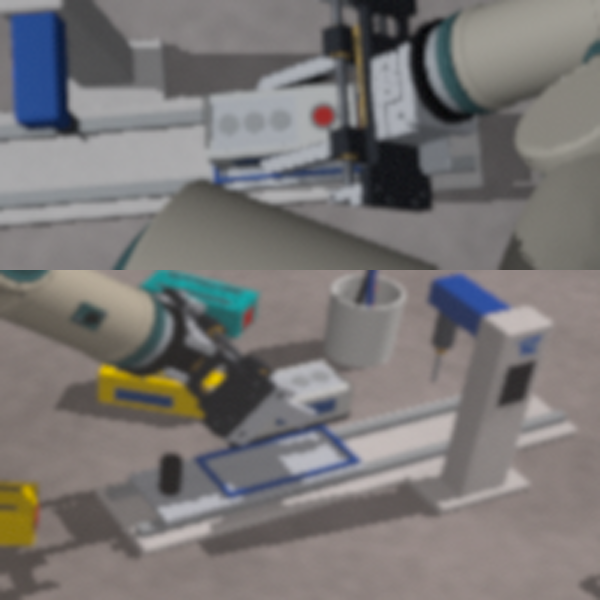

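The cartridge is right way up over the nest. In the top crop the red port is at (323,115), on the knob side; in the scene crop it floats at (310,385) above the blue rim. Measuring its pose, the rim and the needle.

Run:
```python
from h import *
c=dict(np.load("top4.npz")); s=dict(np.load("scene4.npz")); w=cloud(c); z=w[...,2]
v,u=np.indices(z.shape)
m=(z>.123)&(z<.14)&(u>247)&(u<292)&(v>138)&(v<165); print(rect(w,m)); P=w[m]
A=np.c_[P[:,:2],np.ones(len(P))]; print("tilt",np.linalg.lstsq(A,P[:,2],rcond=None)[0])
im=c["image"].astype(int); r=m&(im[...,2]>im[...,1]+50); print("port",np.nanmean(w[r],0),r.sum())
def ray(c,uv,zz):
    K=c["mtx"];E=c["extrinsics"]; d=E[:3,:3].T@np.array([(uv[0]-K[0,2])/K[0,0],-(uv[1]-K[1,2])/K[1,1],-1]); o=-E[:3,:3].T@E[:3,3]
    return o+d*(zz-o[2])/d[2]
print("needle",ray(s,(435,194.1),.092))
# rim in scene camera
hsv=cv2.cvtColor(s["image"],cv2.COLOR_BGR2HSV); V,U=np.indices(z.shape); w0=cloud(dict(np.load("scene1.npz")))
im0=np.load("scene1.npz")["image"]; h0=cv2.cvtColor(im0,cv2.COLOR_BGR2HSV)
m0=(U>350)&(U<415)&(V>208)&(V<240)&(h0[...,1]>100)&(abs(h0[...,0].astype(int)-112)<20)&(abs(w0[...,2]-.036)<.006); print("rim scene",rect(w0,m0))
k=(U>335)&(U<358)&(V>215)&(V<242)&(w0[...,2]>.045)&(w0[...,2]<.085); print("knob scene",rect(w0,k))
sc=(U>425)&(U<450)&(V>180)&(V<200)
z0=w0[...,2]; nm=(U>425)&(U<445)&(V>170)&(V<200)&(w0[...,0]>.55)&(w0[...,0]<.64)&(z0>.09); print("needle pts",np.nanmedian(w0[nm],0),nm.sum())
for zz in (.09,.1,.11,.12,.13,.15,.17): 
    q=nm&(abs(z0-zz)<.006); print(zz,np.nanmedian(w0[q],0) if q.any() else None)
```

```text
(array([599.6, 132.1]), array([ 62.4, 101.9]), 0.4, np.float64(131.5), 956)
tilt [-0.00351653 -0.01301375  0.13526566]
port [0.60703097 0.08974055 0.13281376] 29
needle [0.60359464 0.28805279 0.092     ]
rim scene (array([614.6, 126.6]), array([ 65.6, 136.7]), 5.4, np.float64(36.6), 59)
knob scene (array([625.4,  17. ]), array([18.4, 19. ]), 54.3, np.float64(68.0), 95)
needle pts [0.6040862  0.28392851 0.15319262] 103
0.09 [0.60050421 0.28633546 0.09400407]
0.1 [0.60032681 0.28730521 0.09801356]
0.11 [0.60088141 0.28597175 0.10992732]
0.12 [0.6002591  0.28670971 0.12029892]
0.13 [0.60068985 0.28687274 0.13215664]
0.15 [0.60500505 0.28204998 0.15074793]
0.17 [0.60628752 0.28386623 0.16894695]
```

```bash
python3 plan.py .614 .1264 .085 39.8 95.2
```

```text
t 14.62 grasp [0.6078 0.1228 0.1187] phi 40.5 az 95.1 gap 0.0518 F [ 0.7 -0.2 -1.8] q [-20.  34.  93.  44.  83. -43.]
n 2 row [0.482, 0.131, 0.518] [-0.09, 0.35, 0.0]
```

```bash
python3 -m inch '[[[0.2,0.14,0.2,0,0.2,0,-1],[0.2,0.14,0.22,0,0.2,0,-1],[0.2,0,0.22,0,0,0,-1],[0.2,0,0.22,0,0,0,-1],[0,0,0,0,0,0,-1]]]' |grep force; python3 plan.py .6145 .1264 .075 39.8 95.2
python3 - <<'E'
from workcell import manip
import sys; sys.path.insert(0,'.')
from h import *
c=manip.camera("top"); s=manip.camera("scene"); np.savez("top5.npz",**c); np.savez("scene5.npz",**s)
w=cloud(c); z=w[...,2]; v,u=np.indices(z.shape); im=c["image"].astype(int)
r=(z>.08)&(z<.14)&(u>247)&(u<300)&(v>138)&(v<175)&(im[...,2]>im[...,1]+50); p=np.nanmean(w[r],0); print("port",p,r.sum(),"centre",p[:2]+.034*np.array([-.0906,.9959]))
P=w[(abs(z-p[2])<.006)&(u>247)&(u<290)&(v>138)&(v<170)]; A=np.c_[P[:,:2],np.ones(len(P))]; print("tilt",np.linalg.lstsq(A,P[:,2],rcond=None)[0])
cv2.imwrite("pics/look5.png",np.vstack([cv2.resize(c["image"][125:195,230:340],(550,350),interpolation=2),cv2.resize(s["image"][190:240,340:450],(550,250),interpolation=2)]))
E
python3 plan.py
```

```text
contact_force: [0.2, -0.6, -2.2]
t 15.03 grasp [0.6174 0.1245 0.0902] phi 40.3 az 95.0 gap 0.0521 F [ 0.2 -0.6 -2.2] q [-20.  36.  94.  45.  80. -45.]
n 1 row [0.459, -0.074, 0.469] [0.09, 0.5, -0.29]
port [0.6184398  0.09042853 0.10521021] 30 centre [0.6153594  0.12428913]
tilt [-0.01084912 -0.00432969  0.11161943]
t 15.13 grasp [0.6176 0.1246 0.0914] phi 40.3 az 95.0 gap 0.052 F [ 0.8  0.  -1.4] q [-20.  36.  94.  45.  80. -45.]
```

View pics/look5.png

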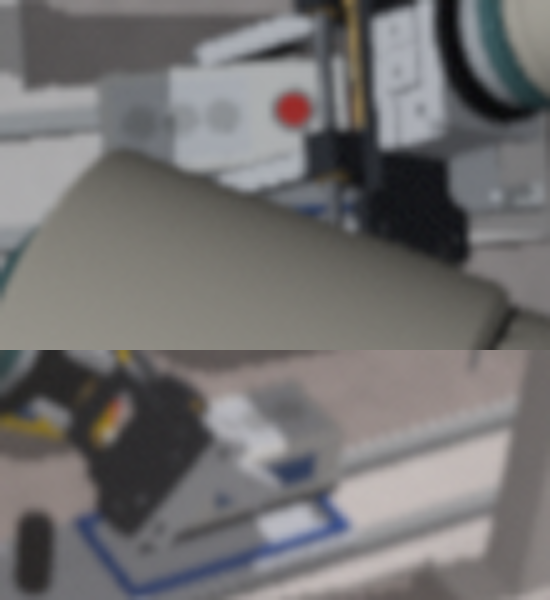

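```bash
python3 -m inch '[[[0.12,-0.11,0.05,0,0.15,0,-1],[0.14,0,0.12,0,0.1,0,-1],[0.12,0,0.14,0,0,0,-1],[0.08,0,0.1,0,0,0,-1],[0,0,0,0,0,0,-1]]]' |grep force; python3 plan.py .6147 .1267 .065 40 95.2
```

```text
contact_force: [-0.5, -0.3, -2.0]
t 15.55 grasp [0.6146 0.1272 0.0758] phi 40.0 az 95.0 gap 0.0519 F [-0.5 -0.3 -2. ] q [-20.  37.  95.  45.  79. -47.]
n 1 row [0.263, 0.047, 0.343] [0.17, -0.01, -0.37]
```

```bash
python3 -m inch '[[[0.07,0.01,0.09,0,0,-0.1,-1],[0.07,0,0.09,0,0,-0.1,-1],[0.06,0,0.08,0,0,0,-1],[0,0,0,0,0,0,-1],[0,0,0,0,0,0,-1]]]' |grep force; python3 plan.py 
python3 -m inch '[[[0.02,0,0.03,0,0,0,-1],[0.02,0,0.03,0,0,0,-1],[0,0,0,0,0,0,-1],[0,0,0,0,0,0,-1],[0,0,0,0,0,0,-1]]]' |grep force; python3 plan.py .6147 .1267 .062 40 95.2
```

```text
contact_force: [0.3, -0.6, -1.9]
t 15.97 grasp [0.6144 0.1268 0.0666] phi 40.0 az 95.2 gap 0.052 F [ 0.3 -0.6 -1.9] q [-20.  38.  95.  45.  79. -47.]
contact_force: [-0.7, -0.5, -1.5]
t 16.38 grasp [0.6147 0.1265 0.0649] phi 40.0 az 95.2 gap 0.052 F [-0.7 -0.5 -1.5] q [-20.  38.  95.  45.  78. -48.]
n 1 row [0.082, 0.023, 0.084] [0.19, -0.01, -0.18]
```

```bash
python3 -m inch '[[[0.03,0,0.035,0,0,0,-1],[0.03,0,0.035,0,0,0,-1],[0,0,0,0,0,0,-1],[0,0,0,0,0,0,-1],[0,0,0,0,0,0,-1]]]' |grep force; python3 plan.py 
python3 -m inch '[[[0.02,0,0.03,0,0,0,-1],[0.01,0,0.01,0,0,0,-1],[0,0,0,0,0,0,-1],[0,0,0,0,0,0,-1],[0,0,0,0,0,0,-1]]]' |grep force; python3 plan.py .6147 .1267 .062 40 95.2
python3 - <<'E'
from workcell import manip
import sys; sys.path.insert(0,'.')
from h import *
c=manip.camera("top")
w=cloud(c); z=w[...,2]; v,u=np.indices(z.shape); im=c["image"].astype(int)
r=(z>.06)&(z<.14)&(u>247)&(u<300)&(v>138)&(v<175)&(im[...,2]>im[...,1]+50); p=np.nanmean(w[r],0); print("port",p,r.sum(),"centre",p[:2]+.034*np.array([-.0906,.9959]))
P=w[(abs(z-p[2])<.006)&(u>247)&(u<290)&(v>138)&(v<170)]; A=np.c_[P[:,:2],np.ones(len(P))]; print("tilt",np.linalg.lstsq(A,P[:,2],rcond=None)[0])
E
```

```text
contact_force: [0.2, -0.4, -1.8]
t 16.8 grasp [0.6148 0.1265 0.0626] phi 40.0 az 95.2 gap 0.052 F [ 0.2 -0.4 -1.8] q [-20.  38.  95.  45.  78. -48.]
contact_force: [-1.0, -1.0, 0.4]
t 17.22 grasp [0.615  0.1265 0.0625] phi 39.9 az 95.2 gap 0.0519 F [-1.  -1.   0.4] q [-20.  38.  95.  45.  78. -48.]
n 1 row [0.02, 0.019, 0.002] [0.25, -0.07, -0.23]
port [0.61634002 0.09267379 0.07740899] 25 centre [0.61325962 0.12653439]
tilt [-0.00754667 -0.00099041  0.08162066]
```

```bash
python3 -m inch '[[[0,0,0,0,0,0,-0.2],[0,0,0,0,0,0,0.2],[0,0,0,0,0,0,0.6],[0,0,0,0,0,0,1],[0,0,0,0,0,0,1]]]' |grep gap
python3 -m inch '[[[0,0,0,0,0,0,1],[0,0,0,0,0,0,1],[0,0,0,0,0,0,1],[-0.3,0,0,0,0,0,1],[-0.8,0,0,0,0,0,1]]]' |grep gap
python3 -m inch '[[[-0.9,0,0,0,0,0,1],[-0.9,0,0,0,0,0,1],[-0.9,0,0,0,0,0,1],[-0.9,0,-0.3,0,0,0,1],[-0.7,0,-0.7,0,0,0,1]]]' |grep force
python3 plan.py .63 -.07 .22 90 95.2
```

```text
finger_gap: 0.0728
finger_gap: 0.094
contact_force: [0.5, 0.3, -0.7]
t 18.52 grasp [0.6197 0.036  0.1692] phi 39.6 az 95.3 gap 0.0941 F [ 0.5  0.3 -0.7] q [-27.  34.  85.  41.  93. -42.]
n 8 row [-0.448, -0.003, -0.43] [-0.01, -6.29, 0.04]
```

```bash
python3 plan.py .6295 -.033 .152 60 95.2
python3 - <<'E'
from workcell import manip
import sys; sys.path.insert(0,'.')
from h import *
c=manip.camera("top"); s=manip.camera("scene")
w=cloud(c); z=w[...,2]; v,u=np.indices(z.shape); im=c["image"].astype(int)
r=(z>.06)&(z<.14)&(u>247)&(u<300)&(v>138)&(v<175)&(im[...,2]>im[...,1]+50); p=np.nanmean(w[r],0); print("port",p,r.sum(),"centre",p[:2]+.034*np.array([-.0906,.9959]))
P=w[(abs(z-p[2])<.006)&(u>247)&(u<290)&(v>138)&(v<170)]; A=np.c_[P[:,:2],np.ones(len(P))]; print("tilt",np.linalg.lstsq(A,P[:,2],rcond=None)[0])
w=cloud(s); k=(u>335)&(u<358)&(v>215)&(v<242)&(w[...,2]>.045)&(w[...,2]<.085); print("knob scene",rect(w,k))
cv2.imwrite("pics/look6.png",np.vstack([cv2.resize(c["image"][125:195,230:340],(550,350),interpolation=2),cv2.resize(s["image"][190:240,340:450],(550,250),interpolation=2)]))
E
```

```text
t 18.52 grasp [0.6197 0.036  0.1692] phi 39.6 az 95.3 gap 0.0941 F [ 0.5  0.3 -0.7] q [-27.  34.  85.  41.  93. -42.]
n 3 row [-0.425, 0.033, -0.016] [-0.04, -6.78, 0.11]
port [0.61634489 0.09290545 0.07653911] 26 centre [0.61326449 0.12676605]
tilt [ 0.00399174 -0.00072323  0.07363307]
knob scene (array([623.9,  18.1]), array([19.1, 21.1]), 63.0, np.float64(66.7), 98)
```

View pics/look6.png

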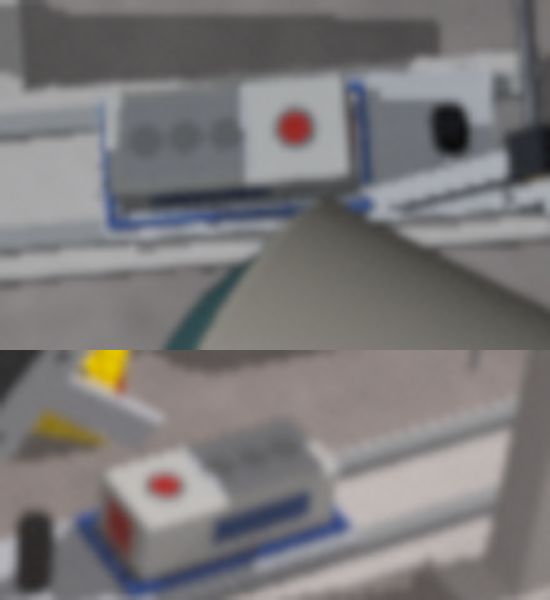

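The cartridge lies flat within the blue rim: port at (295,128), knob at (450,130), top at 0.0765 m. Now the knob.

```bash
python3 -m inch '[[[-0.42,0.03,-0.02,0,-6.78,0.11,1],[-0.42,0.03,-0.02,0,-6.78,0.11,1],[-0.42,0.03,-0.02,0,-6.78,0.11,1],[0,0,0,0,0,0,1],[0,0,0,0,0,0,1]]]' |grep force
python3 plan.py .6245 .0175 .062 60 95.2
```

```text
contact_force: [-0.3, -0.1, 0.2]
t 19.03 grasp [ 0.6296 -0.0356  0.1529] phi 60.8 az 95.1 gap 0.0942 F [-0.3 -0.1  0.2] q [-24.  29.  82.  25.  84. -36.]
n 5 row [0.843, 0.002, 0.007] [0.01, 0.16, -0.05]
```

```bash
python3 -m inch '[[[0.84,0,0,0,0.16,0,1],[0.84,0,0,0,0.16,0,1],[0.84,0,0,0,0.16,0,1],[0.84,0,0,0,0.16,0,1],[0.75,0,0,0,0.1,0,1]]]' |grep force
python3 plan.py .6245 .0175 .062 60 95.2
python3 -m inch '[[[0,0,0,0,0,0,-0.1],[0,0,0,0,0,0,-0.3],[0,0,0,0,0,0,-0.6],[0,0,0,0,0,0,-1],[0,0,0,0,0,0,-1]]]' 10|grep gap
python3 -m inch '[[[0,0,0,0,0,0,-1],[0,0,0,0,0,0,-1],[0,0,0,0,0,0,-1],[0,0,0,0,0,0,-1],[0,0,0,0,0,0,-1]]]' 10|grep gap
python3 -m inch '[[[0,0,0,0,0,0,-1],[0,0,0,0,0,0,-1],[0,0,0,0,0,0,-1],[0,0,0,0,0,0,-1],[0,0,0,0,0,0,-1]]]' 10|grep gap; python3 plan.py
```

```text
contact_force: [0.1, 1.3, 0.5]
t 19.45 grasp [0.6246 0.0212 0.0618] phi 59.2 az 94.9 gap 0.0936 F [0.1 1.3 0.5] q [-21.  33.  91.  29.  73. -39.]
n 1 row [-0.083, 0.024, 0.026] [-0.12, -0.77, -0.33]
finger_gap: 0.0642
finger_gap: 0.031
finger_gap: 0.0195
t 20.7 grasp [0.6225 0.0226 0.06  ] phi 58.6 az 94.8 gap 0.0195 F [ 1.   0.1 -1.2] q [-21.  33.  91.  29.  73. -39.]
```

```bash
python3 -m inch '[[[0.15,0,-0.25,0,0,0,-1],[0.2,0,-0.35,0,0,0,-1],[0.25,0,-0.41,0,0,0,-1],[0.25,0,-0.41,0,0,0,-1],[0.2,0,-0.35,0,0,0,-1]]]' 15|grep force; python3 plan.py .6048 .2165 .061 59 95.2
```

```text
contact_force: [0.2, -2.3, -2.3]
t 21.12 grasp [0.6179 0.0741 0.06  ] phi 58.9 az 94.7 gap 0.0196 F [ 0.2 -2.3 -2.3] q [-17.  32.  93.  31.  70. -36.]
n 6 row [0.486, -0.003, -0.822] [-0.08, -0.02, -0.02]
```

```bash
python3 -m inch '[[[0.25,0,-0.42,0,0,0,-1],[0.3,0,-0.5,0,0,0,-1],[0.3,0,-0.5,0,0,0,-1],[0.3,0,-0.5,0,0,0,-1],[0.25,0,-0.42,0,0,0,-1]]]'|grep force; python3 plan.py .6048 .2165 .061 59 95.2
python3 -m inch '[[[0.2,0,-0.34,0,0,0,-1],[0.25,0,-0.41,0,0,0,-1],[0.2,0,-0.34,0,0,0,-1],[0.1,0,-0.17,0,0,0,-1],[0,0,0,0,0,0,-1]]]'|grep force; python3 plan.py .6048 .2165 .061 59 95.2
python3 - <<'E'
from workcell import manip
import sys; sys.path.insert(0,'.')
from h import *
s=manip.camera("scene"); c=manip.camera("top"); np.savez("scene7.npz",**s); np.savez("top7.npz",**c)
cv2.imwrite("pics/look7.png",cv2.resize(s["image"][160:240,370:490],(780,520),interpolation=2))
w=cloud(s); u=np.indices(w.shape[:2])[1]; im=s["image"].astype(int); z=w[...,2]
r=(abs(z-.076)<.004)&(im[...,2]>im[...,1]+50)&(u>360)&(u<490); print("port scene",np.nanmean(w[r],0),r.sum())
E
```

```text
contact_force: [0.5, -3.1, 0.3]
t 21.53 grasp [0.6111 0.1504 0.06  ] phi 58.9 az 94.8 gap 0.0198 F [ 0.5 -3.1  0.3] q [-10.  31.  96.  33.  66. -32.]
n 3 row [0.445, -0.004, -0.768] [-0.13, -0.02, -0.04]
contact_force: [-0.0, -1.6, -0.6]
t 21.95 grasp [0.6071 0.1953 0.06  ] phi 58.9 az 94.9 gap 0.0198 F [-0.  -1.6 -0.6] q [ -6.  31.  96.  34.  64. -29.]
n 1 row [0.407, -0.01, -0.765] [-0.26, -0.12, -0.06]
port scene [0.3531348  0.53937279 0.07631463] 30
```

View pics/look7.png

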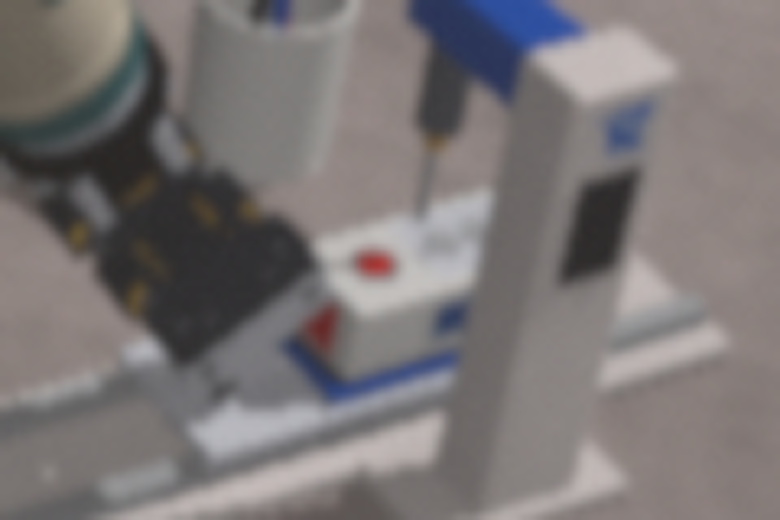

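The port is at crop (376,264) and the needle tip at (423,220), so a bit more travel is needed. Measuring both with the same camera.

```bash
cat > port.py <<'E'
from h import *
import sys
s=dict(np.load(sys.argv[1])); w=cloud(s); v,u=np.indices(w.shape[:2]); im=s["image"].astype(int); z=w[...,2]
r=(im[...,2]>im[...,1]+50)&(u>415)&(u<445)&(v>192)&(v<206)&(z>.07)
uv=np.array([u[r].mean(),v[r].mean()]); K=s["mtx"];E=s["extrinsics"]; o=-E[:3,:3].T@E[:3,3]
ray=lambda a,b:E[:3,:3].T@np.array([(a-K[0,2])/K[0,0],-(b-K[1,2])/K[1,1],-1])
d=ray(*uv); P=o+d*(.076-o[2])/d[2]; print("port px",uv,"depth",np.nanmean(w[r],0),"ray",P,r.sum())
yd=np.array([-.0906,.9959,0]); xd=np.array([.9959,.0906,0])
# needle axis columns: darkest-vs-background not needed: use depth-selected pixels between holder and tip, weight by row
n=(u>428)&(u<442)&(v>181)&(v<193)&(w[...,0]<.63)&(w[...,0]>.57)&(z>.092)&(z<.14)
print("needle px",[(int(k),round(u[n&(v==k)].mean(),1)) for k in np.unique(v[n])])
for k in np.unique(v[n])[-8:]:
    d=ray(u[n&(v==k)].mean(),k); t=(P-o)@xd/(d@xd); N=o+d*t   # on the tray's centre plane
    print(k,N.round(4),"go along y mm",((N-P)@yd*1000).round(1))
E
python3 port.py scene7.npz
python3 - <<'E'
from h import *
c=dict(np.load("top7.npz")); w=cloud(c); z=w[...,2]; v,u=np.indices(z.shape); im=c["image"].astype(int)
r=(abs(z-.077)<.01)&(im[...,2]>im[...,1]+50)&(u>170)&(u<300)&(v>130)&(v<190); print("top port",np.nanmean(w[r],0),r.sum())
a=(z>.19)&(z<.24)&(u>150)&(u<215)&(v>85)&(v<160); print("arm+col",rect(w,a)); b=a&(im[...,0]>im[...,2]+40); print("blue arm",rect(w,b))
E
```

```text
port px [427.30769231 200.        ] depth [0.60362145 0.26652409 0.0767062 ] ray [0.60287888 0.2670646  0.076     ] 13
needle px [(182, np.float64(437.0)), (183, np.float64(436.0)), (184, np.float64(435.5)), (185, np.float64(435.5)), (186, np.float64(435.5)), (187, np.float64(435.5)), (188, np.float64(435.0)), (189, np.float64(434.5)), (190, np.float64(434.5)), (191, np.float64(434.5)), (192, np.float64(434.5))]
185 [0.6012 0.2855 0.1223] go along y mm 18.5
186 [0.6011 0.2862 0.1187] go along y mm 19.2
187 [0.6011 0.2869 0.115 ] go along y mm 19.9
188 [0.6012 0.2858 0.1119] go along y mm 18.8
189 [0.6013 0.2848 0.1088] go along y mm 17.8
190 [0.6012 0.2855 0.1051] go along y mm 18.5
191 [0.6011 0.2862 0.1015] go along y mm 19.2
192 [0.6011 0.2869 0.0978] go along y mm 19.9
top port [0.60165777 0.2653596  0.07646263] 25
arm+col (array([637.3, 291.8]), array([116.7,  51.2]), 2.8, np.float64(220.2), 1167)
blue arm (array([620.5, 288.2]), array([81.1, 34.1]), 5.2, np.float64(219.3), 631)
```

```bash
python3 -m inch '[[[0.1,0,-0.17,0,0,0,-1],[0.12,0,-0.2,0,0,0,-1],[0.12,0,-0.2,0,0,0,-1],[0.06,0,-0.1,0,0,0,-1],[0,0,0,0,0,0,-1]]]'|grep force; python3 plan.py
python3 - <<'E'
from workcell import manip
import sys; sys.path.insert(0,'.')
from h import *
s=manip.camera("scene"); c=manip.camera("top"); np.savez("scene8.npz",**s); np.savez("top8.npz",**c)
w=cloud(c); z=w[...,2]; v,u=np.indices(z.shape); im=c["image"].astype(int)
r=(abs(z-.077)<.01)&(im[...,2]>im[...,1]+50)&(u>170)&(u<300)&(v>130)&(v<190); print("top port",np.nanmean(w[r],0),r.sum())
cv2.imwrite("pics/look8.png",cv2.resize(s["image"][160:220,390:470],(800,600),interpolation=2))
E
python3 port.py scene8.npz; python3 plan.py
```

```text
contact_force: [0.2, -1.4, -1.2]
t 22.47 grasp [0.6055 0.2135 0.06  ] phi 58.9 az 94.8 gap 0.0199 F [ 0.2 -1.4 -1.2] q [ -4.  30.  97.  35.  63. -28.]
top port [0.59866472 0.28327026 0.07744784] 26
port px [432.88235294 198.41176471] depth [0.60281822 0.28449933 0.07713479] ray [0.60162202 0.28539428 0.076     ] 17
needle px [(182, np.float64(437.0)), (183, np.float64(436.0)), (184, np.float64(435.5)), (185, np.float64(435.5)), (186, np.float64(435.5)), (187, np.float64(435.5)), (188, np.float64(435.0)), (189, np.float64(434.5)), (190, np.float64(434.5)), (191, np.float64(434.5)), (192, np.float64(434.5))]
185 [0.6016 0.2851 0.1227] go along y mm -0.3
186 [0.6016 0.2858 0.1191] go along y mm 0.5
187 [0.6015 0.2865 0.1154] go along y mm 1.2
188 [0.6016 0.2855 0.1123] go along y mm 0.1
189 [0.6017 0.2844 0.1092] go along y mm -1.0
190 [0.6016 0.2852 0.1055] go along y mm -0.2
191 [0.6016 0.2859 0.1019] go along y mm 0.5
192 [0.6015 0.2866 0.0982] go along y mm 1.2
t 22.57 grasp [0.6054 0.2135 0.06  ] phi 58.9 az 94.8 gap 0.0201 F [ 0.8  0.5 -2.4] q [ -4.  30.  97.  35.  63. -28.]
```

View pics/look8.png

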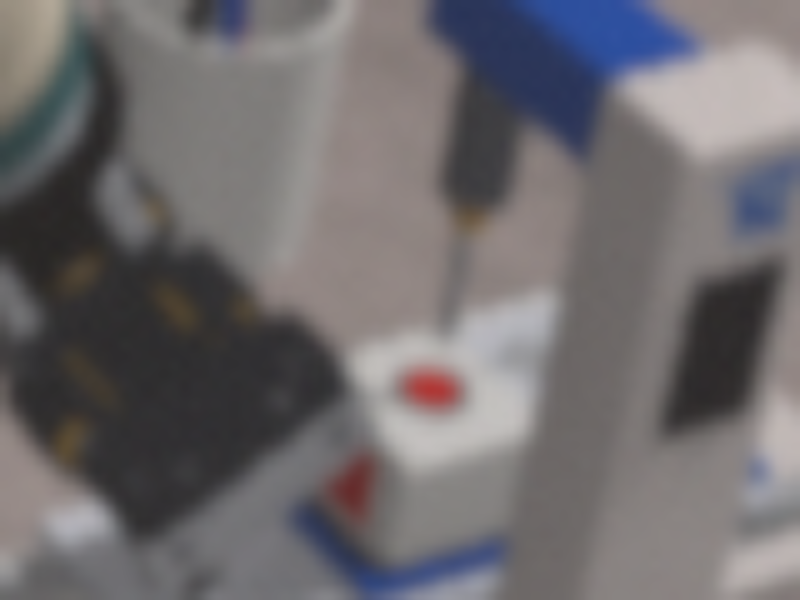

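Run:
```python
from h import *
s=dict(np.load("scene8.npz")); g=s["image"].astype(float).mean(2); im=s["image"].astype(float)
E=s["extrinsics"];K=s["mtx"]
for v in range(183,196):
    row=g[v,426:444]; b=np.interp(np.arange(18),[0,1,2,3,14,15,16,17],row[[0,1,2,3,14,15,16,17]]); wt=np.clip(b-row-8,0,None); wt[:3]=0;wt[14:]=0
    print(v,round((wt*np.arange(426,444)).sum()/max(wt.sum(),1e-6),2),round(wt.sum()))
R=np.clip(im[190:208,420:446,2]-im[190:208,420:446,1]-25,0,None); vv,uu=np.indices(R.shape); print("port",(R*uu).sum()/R.sum()+420,(R*vv).sum()/R.sum()+190)
yd=np.array([-.0906,.9959,0])
for y in(.2854,.2874,.2894):
    P=np.array([.6016,.2854,0])+yd*(y-.2854); print(y,"tip",np.round(proj(s,P+[0,0,.092]),2),"z.11",np.round(proj(s,P+[0,0,.11]),2),"port",np.round(proj(s,P+[0,0,.076]),2))
```

```text
183 436.0 56
184 435.56 43
185 435.4 43
186 435.35 38
187 435.18 32
188 434.98 28
189 434.76 37
190 434.75 78
191 434.24 74
192 434.1 52
193 434.11 15
194 0.0 0
195 0.0 0
port 432.1283783783784 199.01930501930502
0.2854 tip [433.79 193.87] z.11 [434.83 188.68] port [432.88 198.41]
0.2874 tip [434.39 193.69] z.11 [435.43 188.5 ] port [433.47 198.23]
0.2894 tip [434.99 193.51] z.11 [436.04 188.32] port [434.07 198.04]
```

Port and needle axis agree to about 0.5 mm along the slide in the scene camera (port px 432.9,198.4; needle foot predicted at 432.9,198.4). Releasing the knob and backing off.

```bash
python3 -m inch '[[[0,0,0,0,0,0,-0.4],[0,0,0,0,0,0,-0.2],[0,0,0,0,0,0,0],[0,0,0,0,0,0,0],[0,0,0,0,0,0,0]]]'|grep gap
python3 -m inch '[[[0,0,0,0,0,0,0.1],[-0.4,0,0,0,0,0,0.1],[-0.8,0,0,0,0,0,0.1],[-0.8,0,0,0,0,0,0.1],[-0.8,0,0,0,0,0,0.1]]]'|grep -E "gap|force"
python3 -m inch '[[[-0.9,0,0,0,0,0,0.1],[-0.9,0,0,0,0,0,0.1],[-0.9,0,0,0,0,0,0.1],[-0.9,0,0,0,0,0,0.1],[0,0,0,0,0,0,0.1]]]'|grep -E "gap|force"; python3 plan.py
python3 - <<'E'
from workcell import manip
import sys; sys.path.insert(0,'.')
from h import *
s=manip.camera("scene"); c=manip.camera("top"); np.savez("scene9.npz",**s); np.savez("top9.npz",**c)
w=cloud(c); z=w[...,2]; v,u=np.indices(z.shape); im=c["image"].astype(int)
r=(abs(z-.077)<.01)&(im[...,2]>im[...,1]+50)&(u>170)&(u<300)&(v>130)&(v<190); print("top port",np.nanmean(w[r],0),r.sum())
box=lambda x0,x1,y0,y1:(u>=x0)&(u<x1)&(v>=y0)&(v<y1)
print("spare",rect(w,box(455,505,195,262)&(z>.036)&(z<.055))); print("bottle",rect(w,box(405,450,85,140)&(z>.03)))
w0=cloud(dict(np.load("top1.npz")));cup=lambda w:rect(w,box(170,220,205,255)&(w[...,2]>.08)&(w[...,2]<.1)); print("cup",cup(w0),cup(w))
t=(abs(z-.0765)<.004)&(u>170)&(u<300)&(v>130)&(v<190); print("cart top",rect(w,t)); P=w[t]; A=np.c_[P[:,:2],np.ones(len(P))]; print("tilt",np.linalg.lstsq(A,P[:,2],rcond=None)[0])
cv2.imwrite("pics/look9.png",np.vstack([cv2.resize(c["image"][110:200,150:350],(600,270),interpolation=2),cv2.resize(s["image"][150:260,380:580],(600,330),interpolation=2)]))
E
python3 port.py scene9.npz
```

```text
finger_gap: 0.0464
contact_force: [0.3, -0.0, 0.1]
finger_gap: 0.0517
contact_force: [0.7, -0.2, -0.4]
finger_gap: 0.0513
t 23.82 grasp [0.6111 0.126  0.2068] phi 58.8 az 94.8 gap 0.0513 F [ 0.7 -0.2 -0.4] q [-12.  23.  85.  30.  83. -24.]
top port [0.59882985 0.2834803  0.07670838] 26
spare (array([ 430.5, -378.2]), array([119.8,  52.7]), 2.5, np.float64(44.3), 1073)
bottle (array([ 664.1, -187.5]), array([ 57.7, 204.5]), 42.1, np.float64(103.1), 747)
cup (array([415.3, 316.1]), array([71.6, 75.9]), 0.4, np.float64(88.7), 250) (array([415.1, 315.5]), array([71.4, 76.8]), 0.4, np.float64(89.0), 247)
cart top (array([616.5, 289.7]), array([ 89.3, 177.8]), 5.7, np.float64(76.1), 869)
tilt [-6.68546650e-04  5.84763244e-06  7.64893417e-02]
port px [432.9375 198.3125] depth [0.60242273 0.28491334 0.07708519] ray [0.60127874 0.28576766 0.076     ] 16
needle px [(182, np.float64(437.0)), (183, np.float64(436.0)), (184, np.float64(435.5)), (185, np.float64(435.5)), (186, np.float64(435.5)), (187, np.float64(435.5)), (188, np.float64(435.0)), (189, np.float64(434.5)), (190, np.float64(434.5)), (191, np.float64(434.5)), (192, np.float64(434.5))]
185 [0.6013 0.2854 0.1224] go along y mm -0.4
186 [0.6012 0.2861 0.1188] go along y mm 0.3
187 [0.6012 0.2868 0.1151] go along y mm 1.0
188 [0.6013 0.2857 0.112 ] go along y mm -0.0
189 [0.6014 0.2847 0.1089] go along y mm -1.1
190 [0.6013 0.2854 0.1052] go along y mm -0.4
191 [0.6012 0.2861 0.1016] go along y mm 0.3
192 [0.6012 0.2868 0.0979] go along y mm 1.1
```

View pics/look9.png

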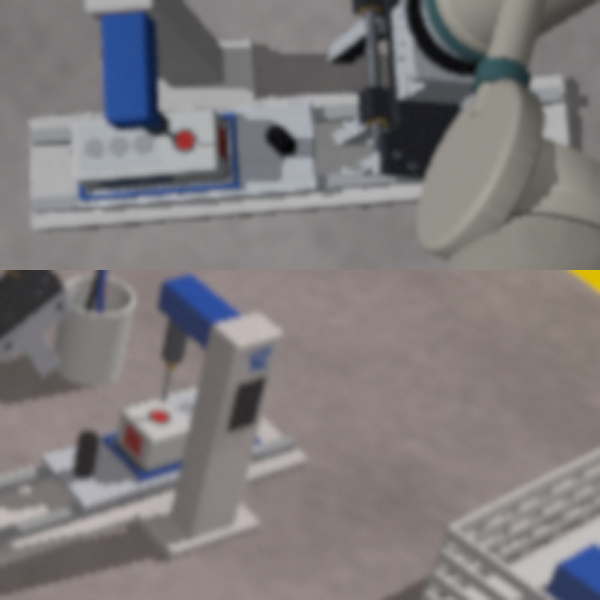

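Both crops show the port at the needle: scene (160,415) with the tip just above it, and top (185,140) with the needle running from (155,122) towards it. One numerical cross-check with the top camera.

```bash
python3 - <<'E'
from h import *
c=dict(np.load("top9.npz")); g=c["image"].astype(int); w=cloud(c)
for z in(.076,.092,.1,.12,.142): print(z,np.round(proj(c,[.6005,.2855,z]),2))
r=g[...,2]>g[...,1]+50; v,u=np.indices(r.shape); r&=(u>195)&(u<225)&(v>145)&(v<165); print("red px",u[r].mean(),v[r].mean(),u[r].min(),u[r].max(),v[r].min(),v[r].max())
print("gray cols 198..216")
for k in range(147,162): print(k,g[k,198:217].mean(1).round().astype(int).tolist())
print((w[147:160,198:214,2]*1000).round().astype(int))
E
python3 - <<'E'
from h import *
for f in("top1.npz","top9.npz"):
    w=cloud(dict(np.load(f))); z=w[...,2]; m=(abs(w[...,0]-.714)<.05)&(abs(w[...,1]+.242)<.05)&(z>.1)&(z<.16); print(rect(w,m))
E
```

```text
0.076 [210.29 155.89]
0.092 [208.5  154.45]
0.1 [207.58 153.71]
0.12 [205.23 151.81]
0.142 [202.53 149.65]
red px 211.0 156.5 209 213 154 159
gray cols 198..216
147 [76, 59, 44, 37, 53, 90, 127, 153, 161, 167, 169, 171, 172, 173, 174, 174, 172, 172, 172]
148 [72, 56, 44, 39, 40, 54, 94, 139, 163, 173, 176, 176, 176, 176, 176, 176, 176, 176, 177]
149 [62, 48, 42, 36, 35, 37, 57, 103, 148, 170, 177, 178, 177, 177, 177, 178, 177, 177, 178]
150 [44, 41, 38, 36, 37, 35, 36, 71, 126, 164, 176, 177, 177, 177, 177, 177, 177, 177, 176]
151 [43, 37, 38, 37, 36, 35, 35, 63, 120, 161, 175, 176, 174, 172, 173, 175, 176, 177, 177]
152 [63, 47, 38, 37, 37, 34, 36, 62, 117, 158, 169, 166, 160, 155, 156, 163, 171, 175, 178]
153 [103, 73, 48, 39, 38, 41, 47, 64, 108, 144, 150, 141, 129, 121, 123, 134, 155, 171, 176]
154 [135, 108, 83, 67, 65, 72, 86, 89, 95, 113, 115, 108, 98, 93, 96, 109, 133, 158, 173]
155 [145, 135, 123, 115, 122, 130, 137, 135, 115, 95, 86, 85, 82, 82, 84, 94, 114, 141, 167]
156 [146, 145, 144, 152, 162, 168, 170, 167, 147, 111, 85, 81, 80, 81, 82, 89, 106, 133, 163]
157 [147, 146
[... 802 characters left out ...]
  74  72]
 [199 201 202 200 194 161 157 150 142  74  76  74  77  76  75  75]
 [167 167 168 161 158 155 148 146  73  78  78  78  78  77  76  74]
 [149 161 160 156 151 150 146 140 115  75  76  78  76  78  77  83]
 [ 76  77 147 150 147 143  77 115 114 108  77  73  77  76  80  78]
 [ 77  79  76  76  74  76  74  73 111 105  97  79  76  72  74  74]
 [ 78  76  75  75  79  79  73  75  77  74  95  75  75  75  79  75]
 [ 75  74  78  80  75  76  74  79  74  78  78  76  79  75  77  77]
 [ 83  78  74  79  76  77  72  75  73  76  79  80  82  80  78  78]]
(array([ 713.3, -240.9]), array([49.1, 46.5]), 57.6, np.float64(115.2), 371)
(array([ 714.7, -241.8]), array([49.5, 46.6]), 45.6, np.float64(114.8), 366)
```

```bash
python3 -c "
from workcell import manip
print(manip.hand_in())"
```

```text
the job is handed in; nothing more can be done
None
```

The job is handed in at about 24 s on the robot clock. I turned the upside-down cartridge in two grasps, standing it on its end in between. I then set it in the tray with the port end towards the knob and slid the tray by the knob until the port was under the needle. After that I released the knob and backed the gripper away.

Last checks before handing in:
- **Seating:** the cartridge's top is at 76.5 mm (76 mm expected) and level to within 0.1°, inside the blue rim.
- **Port under needle:** the two cameras disagree slightly. The scene camera puts the port within about 1 mm of the needle along the slide. The top camera suggests it is about 2 mm short along the slide and about 2 mm off sideways. I did not correct this: it is close to the 2 mm camera calibration error and well inside the 8 mm port radius.
- **Other objects:** the spare, bottle and pen cup measured the same as at the start to about 1 mm. My first bottle check gave a wrong result, probably because something else was in its measuring window; a tighter window around the bottle agreed with the start.
- **Forces:** the readings between moves never exceeded about 4 N. I saw no sign of contact with the needle, and the gripper was free in the air at the end.

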